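Close up the spice tin and pack the seventh pot

ROBOT

A 6-joint arm with a two-finger parallel gripper is mounted at the origin on a cart in front of the work surface, level with it; the furniture and walls round the work are solid. World frame = base frame: x ahead of the robot, y to its left, z up, the work surface at z = 0. Lengths are in m, angles in rad, forces in N, time in s.
With the tool pointing down it reaches from about 0.275 to 0.75 m from the base axis. Payload 10.2 kg.
Tool frame: the origin (TCP) lies midway between the tips of the shut fingers; the grasp point (between the pads) lies 19 mm behind it (env.hold_point_z is the distance from the TCP to the grasp point, in m); z points along the fingers, y is the line along which they close (so a half turn about z gives the same grasp; the last joint's range is limited). The gripper opens to 85 mm and grips with 20 to 120 N. Pads are 22 mm wide; open, the fingers measure 114 mm over their backs; the gripper's body (76 mm by 85 mm) begins 54 mm behind the grasp point. The pads swing forward as they close: fully open they stand 13 mm farther back than shut.
Start: joints at [1.011, 0.313, 1.498, -0, 1.331, -0.223], TCP at [0.174, 0.496, 0.231] pointing down, gripper open.
Joint ranges: [-2.94, 2.94], [-0.97, 2.17], [0.19, 2.56], [-1.23, 4.37], [0.02, 3.11], [-2.88, 2.88]. Speed limits (rad/s): [2.39, 2.39, 3.01, 3.14, 3.14, 3.14].

INTERFACE

Orientations are given as a unit quaternion [x, y, z, w].
In Python, from bench import env, kinematics, monitor, eyes, job gives the robot as it stands. The module is installed in compiled form; this text tells all that it offers. Calls block until the motion is done:
- env.reach(position, orientation): joint-space move of the TCP to a pose.
- env.movel(position, velocity=0.15, frame=None, guard=None): straight line of the TCP; frame=None keeps the orientation; velocity is the mean speed in m/s. With guard (N) it stops when the force on the tool has changed by that much, and returns True; else False.
- env.set_joints(angles): joint-space move.
- env.release() and env.close_gripper(effort=None): open the fingers fully, or close them until they stop; effort is the grip in N (None keeps the last).
- env.hold(seconds).
- kinematics.ik(position, orientation): joint angles nearest the present ones, or None.
- monitor.sense(): the state.
- eyes.grab_frame(name): name is "scene" or "top" or "wrist"; returns a dict with "frame" (400x640x3 uint8, red, green, blue), "mtx" (3x3 intrinsics, pixels), "view" (4x4, takes a point from world to camera coordinates). Camera axes: x right, y down, z forward; pixel columns grow to the right and rows downward; lengths in m; the calibration is good to about 2 mm. A picture is of the moment at which its call begins. There is no depth.
A pose or a line that the arm cannot do raises env.MotionError and nothing moves.
- job.hand_in(): hands the job in; it is judged then, once.
The state is a dict: "clock": time; "joints": joint angles; "qvel": joint speeds; "joint_efforts": joint torques, N m; "position": TCP position; "ee_rot": TCP orientation; "contact_force": force on the tool from outside, world axes, zero at the start; "ft_torque": the same for the moment, N m; "finger_gap": opening from 0.0 (shut) to 1.0 (fully open); "gripper_force": force on a finger pad.
Only numpy, scipy, OpenCV 4.12 (cv2) and the standard library are available. Lean on these libraries where they do the work, as an engineer would, in place of code of your own. Each camera call takes 0.05 s, during which the arm holds its last target. There are 200 camera calls.

TASK

Get all seven spice pots standing flat on the floor of the round tin, one in the middle and six round it, so that its lid will go on. One pot in the tin stands astride the last two places: shift it up against a neighbour to make room. Stand the fallen pot up on the worktop and let go of it, then take it again and lower it gently into the gap, all the way down before you let go (there is only finger room round the wooden caps); knock no pot over and leave the other things on the worktop alone.

Things in the scene. Friction and masses are not known exactly. Their poses are not given: they have to be found in the camera images.
- tin: round open steel tin, inside diameter 186, outside 197 over the rim, 46 high, floor 3 thick, loose, 0.8 kg. Origin: centre of its underside, z up. Seven pots fit on its floor only as one in the middle and six round it, 60 degrees apart, their axes 58 to 64 from the tin's axis (about 6 of play). Pots give way to one another; one dragged by its cap leans unless lifted a little
- pot_middle_mid (a point): pot in the middle of the tin; white pot: body diameter 58, 50 tall, foot edge bevelled (5), shoulder sloping in over its top 11; on it a wooden cap diameter 30, 29 tall, fast (never comes off); 79 in all, 0.1 to 0.2 kg, all seven alike. The point lies on its axis half-way up, 39.5 above the underside; z axis from foot to cap.
- pot_a_mid (a point): pot that already stands in its place in the ring against the tin's wall; same pot and point as pot_middle. 28 mm are free between the caps of pots that touch; the tin's wall is lower than the pots' shoulders
- pot_b_mid (a point): pot that already stands in its place in the ring against the tin's wall; same pot and point as pot_middle. 28 mm are free between the caps of pots that touch; the tin's wall is lower than the pots' shoulders
- pot_c_mid (a point): pot that already stands in its place in the ring against the tin's wall; same pot and point as pot_middle. 28 mm are free between the caps of pots that touch; the tin's wall is lower than the pots' shoulders
- pot_d_mid (a point): pot that already stands in its place in the ring against the tin's wall; same pot and point as pot_middle. 28 mm are free between the caps of pots that touch; the tin's wall is lower than the pots' shoulders
- pot_stray_mid (a point): pot that stands against the tin's wall astride the two free places of the ring, 78 to 102 degrees round the tin from the ring pots on either side, so that no pot fits beside it; same pot and point as pot_middle
- pot_fallen_mid (a point): the seventh pot, lying on its side on the worktop left of the tin, cap pointing to the robot's left and a little back toward it (88 to 119 degrees from x); same pot and point as pot_middle. Lying, its axis is 29 above the worktop, and it does not roll by itself; standing there, the point is 39.5 up, in the tin 42.5. The worktop is clear for 50 round the point
- teaspoon: steel teaspoon 133 long 10 high, lying between the tin and the fallen pot, to be left alone (origin: under its centre)
- peeler: vegetable peeler 170 long with a green handle, lying right of the tin, to be left alone (origin: under its centre)
- garlic: garlic bulb, 53 wide and 52 tall, behind and left of the fallen pot, to be left alone (origin: under its centre)
- matchbox: matchbox 36 x 53 x 16, to be left alone (origin: under its centre). It lies in front of the microwave, 268 high with a toaster on top, to keep clear of: it stands behind the fallen pot from y 0.16 to 0.64, its front face at x 0.59, its handle and knobs out to x 0.55
- tin_lid: the tin's domed steel lid, diameter 198, 55 high and 79 with its wooden knob, set down on the far left, not needed (origin: centre of its underside)
Mind the look-alikes: they are no part of the job. What is shaped like the part that bears pot_a_mid but orange or turquoise is not meant.

How it is judged:
On the way:
1. the fallen pot stands upright on the worktop beside the tin, let go (angle between pot_fallen_mid's own z axis and vertical below 0.1 rad and height (world z) of pot_fallen_mid below 0.043 m and horizontal distance between pot_fallen_mid and tin above 0.12 m and contact force between pot_fallen and the fingers below 0.1 N), for 0.2 s.
At the end, for the whole second after the job is handed in: All seven pots stand upright (within 0.08 rad) on the tin's floor (mid point less than 46.5 mm above the tin's underside, 42.5 when flat) inside its wall (axis within 68 mm of the tin's axis), at rest and let go; the tin stands flat (z of each of pot_middle_mid, pot_a_mid, pot_b_mid, pot_c_mid, pot_d_mid, pot_stray_mid, pot_fallen_mid in the frame of tin below 0.0465 m and horizontal distance between each of pot_middle_mid, pot_a_mid, pot_b_mid, pot_c_mid, pot_d_mid, pot_stray_mid, pot_fallen_mid and tin below 0.068 m and angle between each of pot_middle_mid, pot_a_mid, pot_b_mid, pot_c_mid, pot_d_mid, pot_stray_mid, pot_fallen_mid's own z axis and vertical below 0.08 rad and linear speed of each of pot_middle, pot_a, pot_b, pot_c, pot_d, pot_stray, pot_fallen below 0.02 m/s and angle between tin's own z axis and vertical below 0.05 rad); the robot touches nothing.
It fails at once if a pot of the tin is knocked over (angle between any of pot_middle_mid, pot_a_mid, pot_b_mid, pot_c_mid, pot_d_mid, pot_stray_mid's own z axis and vertical above 0.5 rad).
It fails at once if a pot is let go more than 20 mm above where it would stand ((height (world z) of pot_middle_mid above 0.063 m and contact force between pot_middle and the fingers below 0.05 N) or (height (world z) of pot_a_mid above 0.063 m and contact force between pot_a and the fingers below 0.05 N) or (height (world z) of pot_b_mid above 0.063 m and contact force between pot_b and the fingers below 0.05 N) or (height (world z) of pot_c_mid above 0.063 m and contact force between pot_c and the fingers below 0.05 N) or (height (world z) of pot_d_mid above 0.063 m and contact force between pot_d and the fingers below 0.05 N) or (height (world z) of pot_stray_mid above 0.063 m and contact force between pot_stray and the fingers below 0.05 N) or (height (world z) of pot_fallen_mid above 0.063 m and contact force between pot_fallen and the fingers below 0.05 N)).
It fails at once if the teaspoon, peeler, garlic or matchbox is moved more than 30 mm (distance of any of teaspoon, peeler, garlic, matchbox from where it was at the start of the episode above 0.03 m).
It also fails if it takes over 72 s, if anything falls off the work surface, if the arm or the gripper's body presses on something with over 40 N, if the wrist force passes 120 N, or if a joint passes its speed limit or range.

## Working session

There is one attempt and no reset: what is moved stays moved. The work goes in short steps, each a Python script; the robot and the scene stay as the last script left them, time stands still between calls to the robot, and variables do not carry over. Pictures are saved under pics/ and viewed, at most 10 in all, crops included, and the job is handed in when it is done.

```bash
mkdir -p pics; cat > h.py <<'E'
import numpy as np, cv2
from bench import env, kinematics, monitor, eyes, job
def snap(n,fn=None):
    f=eyes.grab_frame(n)
    if fn: cv2.imwrite('pics/'+fn,f['frame'][:,:,::-1])
    return f
def ray(f,u,v,z):
    K,V=np.array(f['mtx']),np.array(f['view']); R,t=V[:3,:3],V[:3,3]
    c=-R.T@t; d=R.T@np.linalg.inv(K)@[u,v,1]; return c+d*(z-c[2])/d[2]
def proj(f,p):
    V=np.array(f['view']); q=np.array(f['mtx'])@(V[:3,:3]@np.array(p)+V[:3,3]); return q[:2]/q[2]
E
python3 - <<'E'
from h import *
import pickle
d={}
for n in('scene','top'): d[n]=snap(n,n+'0.png'); print(n,-np.array(d[n]['view'])[:3,:3].T@np.array(d[n]['view'])[:3,3])
pickle.dump(d,open('f0.pkl','wb'))
s=monitor.sense(); print(s['clock'],s['ee_rot'],env.hold_point_z)
E
```

```text
scene [ 0.02546796 -0.75302631  0.65721402]
top [0.40303876 0.18697158 1.07842946]
0.1 [ 1.67609976e-01  9.85853220e-01 -5.30427109e-04 -2.10395808e-04] 0.0187
```

View pics/top0.png

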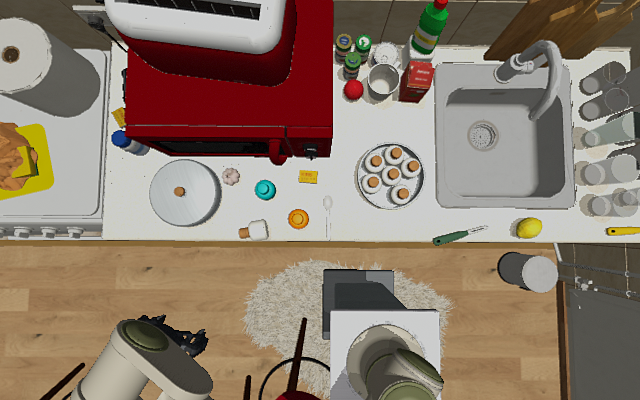

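View pics/scene0.png

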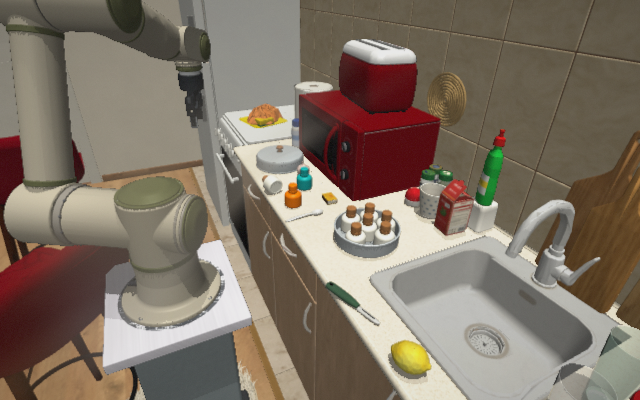

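Top view: six white pots with brown caps are in the tin around (390,176), caps near (377,161), (396,152), (412,168), (393,174) middle, (373,182) and (403,194). The isolated one at (403,194) is the stray. The fallen pot is white, at (255,231), with its cap at about (245,233). The look-alikes are orange at (298,218), turquoise at (264,190) and the garlic at (231,176), so I choose the white lying pot.

```bash
cat >> h.py <<'E'
def caps(f,box=None,amin=20):
    hsv=cv2.cvtColor(f['frame'],cv2.COLOR_RGB2HSV)
    m=cv2.inRange(hsv,(4,90,60),(20,220,240))
    if box is not None:
        k=np.zeros_like(m);x0,y0,x1,y1=box;k[y0:y1,x0:x1]=255;m&=k
    n,l,s,c=cv2.connectedComponentsWithStats(m)
    return [(c[i].round(1),s[i]) for i in range(1,n) if s[i][4]>=amin]
E
python3 - <<'E'
from h import *
import pickle
d=pickle.load(open('f0.pkl','rb')); f=d['top']
for c,s in caps(f,(350,135,430,215)): print(c,s[4],ray(f,*c,.078)[:2].round(4))
for c,s in caps(f,(230,210,275,250),8): print('fal',c,s,ray(f,*c,.029)[:2].round(4))
g=f['frame'][205:250,225:285]; m=(g.min(2)>215).astype(np.uint8)
for u,v in((255,231),(298,218),(264,190),(328,200),(231,176),(308,177),(390,176),(250,242)): print(u,v,ray(f,u,v,.03)[:2].round(3))
big=cv2.resize(f['frame'][135:255,220:430],None,fx=3.8,fy=3.8,interpolation=cv2.INTER_CUBIC)
cv2.imwrite('pics/crop0.png',big[:,:,::-1])
E
```

```text
[396.3 152.3] 81 [ 0.6033 -0.0211]
[376.2 160.4] 82 [0.58   0.0353]
[413.4 165.3] 82 [ 0.567  -0.0686]
[393.4 173.2] 80 [ 0.5444 -0.0125]
[373.  181.5] 82 [0.5207 0.0445]
[403. 193.] 86 [ 0.4892 -0.0386]
fal [243.6 232.5] [239 227  11  11  92] [0.3768 0.4101]
fal [252. 245.] [230 241  45   9 405] [0.3414 0.3853]
255 231 [0.381 0.377]
298 218 [0.419 0.255]
264 190 [0.5   0.354]
328 200 [0.472 0.168]
231 176 [0.54 0.45]
308 177 [0.538 0.227]
390 176 [ 0.543 -0.012]
250 242 [0.35  0.391]
```

View pics/crop0.png

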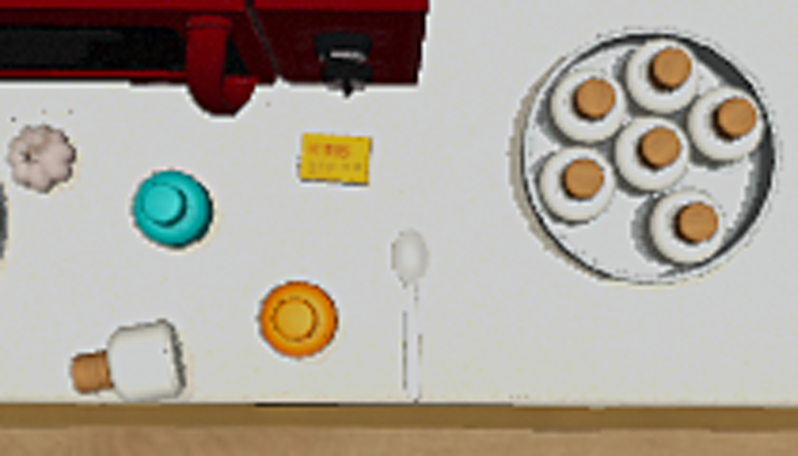

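```bash
cat >> h.py <<'E'
from scipy.spatial.transform import Rotation as Ro
def quat(d,y):
    d=np.array(d,float);d/=np.linalg.norm(d);y=np.array(y,float);y-=d*(y@d);y/=np.linalg.norm(y)
    return Ro.from_matrix(np.c_[np.cross(y,d),y,d]).as_quat()
def down(phi,alt=True):
    "tool down, y at angle phi (rad, mod pi), joint 6 nearest"
    return [quat([0,0,-1],[s*np.cos(phi),s*np.sin(phi),0]) for s in(1,-1)]
def best(p,qs):
    j0=np.array(monitor.sense()['joints']); o=[]
    for q in qs:
        j=kinematics.ik(p,q)
        if j is not None:o.append((np.abs(np.array(j)-j0).max(),q))
    return min(o,key=lambda t:t[0])[1]
def st():
    s=monitor.sense();print('t',round(s['clock'],2),'p',np.round(s['position'],4),'gap',round(s['finger_gap'],3),'gf',np.round(s['gripper_force'],1),'F',np.round(s['contact_force'],1),'j',np.round(s['joints'],2))
E
python3 - <<'E'
from h import *
p=[.32,.39,.24]
q=best(p,down(np.radians(8))); env.reach(p,q); st()
f=snap('wrist','w0.png')
V=np.array(f['view']);print(-V[:3,:3].T@V[:3,3],V[2,:3])
import pickle;pickle.dump(f,open('w0.pkl','wb'))
# feasibility of tilted poses
a=np.array([np.cos(np.radians(98)),np.sin(np.radians(98)),0]);up=np.array([0,0,1.])
c,s=np.cos(np.radians(42)),np.sin(np.radians(42))
y=np.cross(up,a)
for sg in(1,-1):
  for nm,d,P in(('ini',-c*up-s*a,[.38,.37,.029]),('fin',-s*up+c*a,[.40,.42,.027])):
    d=np.array(d); q=quat(d,sg*y)
    for h in(0,.1):
      j=kinematics.ik(np.array(P)+.0187*d+[0,0,h],q); print(sg,nm,h,None if j is None else np.round(j,2))
E
```

```text
t 0.85 p [0.3195 0.3903 0.2399] gap 1.0 gf 0.0 F [ 0.8  0.6 -0.7] j [0.65 0.26 1.54 0.   1.34 0.51]
[0.30902398 0.47178937 0.38235463] [ 0.04568235 -0.3164256  -0.94751673]
1 ini 0 [ 0.79  0.88  1.36 -0.57  1.43 -2.25]
1 ini 0.1 [ 0.79  0.73  1.33 -0.56  1.58 -2.35]
1 fin 0 [0.29 0.71 1.84 1.2  0.91 2.36]
1 fin 0.1 [0.29 0.51 1.82 1.06 1.01 2.6 ]
-1 ini 0 [ 0.79  0.88  1.36 -0.57  1.43  0.89]
-1 ini 0.1 [ 0.79  0.73  1.33 -0.56  1.58  0.79]
-1 fin 0 [ 0.29  0.71  1.84  1.2   0.91 -0.79]
-1 fin 0.1 [ 0.29  0.51  1.82  1.06  1.01 -0.54]
```

View pics/w0.png

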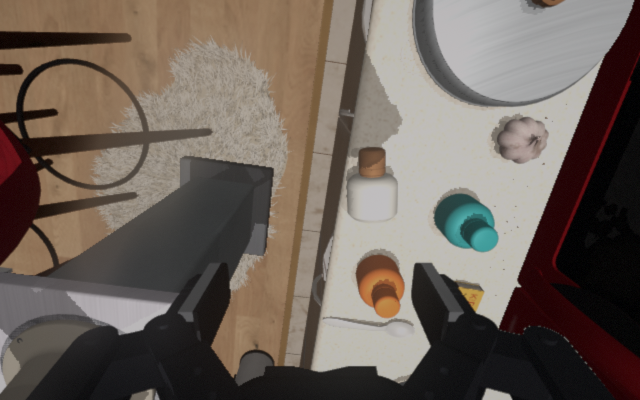

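The wrist view shows the white lying pot with its body at (373,197), cap tip at (372,149) and foot edge at (373,220). Orange is at (382,288) and turquoise at (466,222), and both are clear of it.

```bash
python3 - <<'E'
from h import *
import pickle
f=pickle.load(open('w0.pkl','rb'))
for c,s in caps(f,(340,130,400,190)): print(c,s)
im=f['frame']; hsv=cv2.cvtColor(im,cv2.COLOR_RGB2HSV)
for v in(155,165,185,195,205): print(v,im[v,340:408:4].mean(1).astype(int))
print(im[172:228:3,373].mean(1).astype(int))
for u,v,z in((371.5,161,.029),(373,192,.029),(372,149,.029),(372,149,.04),(373,220,.05),(373,220,.029),(333,290,0),(325,350,0)): print(u,v,z,ray(f,u,v,z).round(4))
E
```

```text
[371.8 162.3] [359 148  26  30 698]
155 [ 58  58 104 109 112  59  69  78  85  86  83  83 187 188 187 186 187]
165 [ 58  69 165 175 156  60  75  77 106 115 108  93 179 188 188 188 186]
185 [ 60 152 112 146 165 174 179 183 185 186 187 186 183 174 153 187 188]
195 [108 158 114 156 178 187 190 189 189 189 189 190 189 183 155 188 188]
205 [155 168 116 157 178 187 190 189 190 190 190 190 189 181 152 188 187]
[123 115 110 154 180 189 190 189 189 190 189 189 190 190 190 189 184 184
 187]
371.5 161 0.029 [0.3762 0.408  0.029 ]
373 192 0.029 [0.3849 0.3725 0.029 ]
372 149 0.029 [0.3742 0.4213 0.029 ]
372 149 0.04 [0.3722 0.4229 0.04  ]
373 220 0.05 [0.3867 0.3461 0.05  ]
373 220 0.029 [0.3917 0.3382 0.029 ]
333 290 0 [0.3635 0.2159 0.    ]
325 350 0 [0.3677 0.1104 0.    ]
```

```bash
python3 - <<'E'
from h import *
r=np.radians
a=np.array([np.cos(r(104)),np.sin(r(104)),0]);up=np.array([0,0,1.]);y=-np.cross(up,a)
c,s=np.cos(r(42)),np.sin(r(42))
d1=-c*up-s*a; d2=-s*up+c*a
G=np.array([.3866,.3692,.029]); q1=quat(d1,y); q2=quat(d2,y); k=.0187+.003
P=G+k*d1
env.reach(P-.09*d1,q1); env.movel(P,.12); st()
env.close_gripper(40); st()
env.movel(P+[0,0,.10],.2); st()
T=np.array([.405,.43,.025])+k*d2
env.reach(T+[0,0,.09],q2); st()
env.movel(T+[0,0,.012],.15)
print(env.movel(T-[0,0,.008],.02,guard=3)); st()
snap('wrist','w1.png')
E
```

```text
t 2.56 p [0.3904 0.3557 0.0137] gap 0.999 gf 0.0 F [-0.6 -0.6 -0.5] j [ 0.79  0.86  1.39 -0.62  1.37  0.83]
t 2.93 p [0.3901 0.3555 0.0134] gap 0.667 gf 42.6 F [-1.7  2.1  6.1] j [ 0.79  0.87  1.39 -0.62  1.37  0.83]
t 3.58 p [0.3897 0.3547 0.1116] gap 0.663 gf 42.6 F [-0.3 -0.9 -1.9] j [ 0.79  0.72  1.37 -0.61  1.51  0.73]
t 5.03 p [0.4006 0.4457 0.0999] gap 0.666 gf 42.8 F [-0.1 -0.2 -0.3] j [ 0.3   0.58  1.74  1.01  1.06 -0.57]
True
t 6.33 p [0.4012 0.4457 0.0108] gap 0.664 gf 43.1 F [0.7 1.  4.1] j [ 0.3   0.75  1.75  1.11  0.97 -0.76]
```

View pics/w1.png

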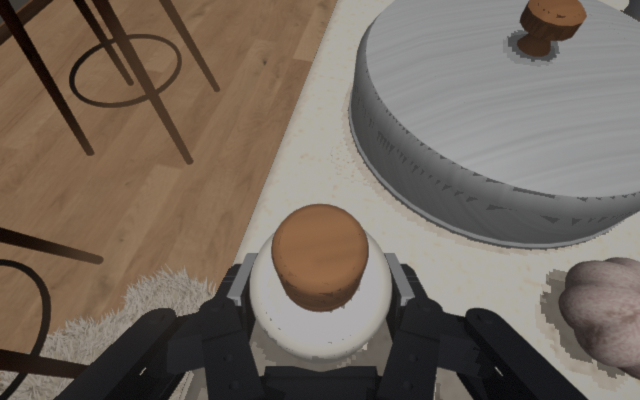

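The pot is held upright with its cap at (320,255), and it touched the worktop at the expected height. I'll let go and back off, then look at the tin.

```bash
python3 - <<'E'
from h import *
r=np.radians
a=np.array([np.cos(r(104)),np.sin(r(104)),0]);up=np.array([0,0,1.])
c,s=np.cos(r(42)),np.sin(r(42)); d2=-s*up+c*a
p=np.array(monitor.sense()['position'])
env.movel(p-[0,0,.0005],.02)
env.release(); env.hold(.25)
p=np.array(monitor.sense()['position'])
env.movel(p-.11*d2,.2); st()
# over the tin
P=[.45,-.02,.28]; q=best(P,down(r(90))); env.reach(P,q); st()
f=snap('wrist','w2.png'); g=snap('top','t2.png')
import pickle;pickle.dump((f,g),open('w2.pkl','wb'))
for c,s in caps(g,(230,200,275,240)): print('fal',c,s,ray(g,*c,.075)[:2].round(4))
V=np.array(f['view']);print(-V[:3,:3].T@V[:3,3])
for c,s in caps(f): print(c,s,ray(f,*c,.078)[:2].round(4))
E
```

```text
t 7.98 p [0.4204 0.3667 0.0833] gap 0.997 gf 0.0 F [-0.6  0.3 -0.2] j [ 0.14  0.58  1.8   0.96  1.13 -0.7 ]
t 9.55 p [ 0.4499 -0.0194  0.2792] gap 1.002 gf 0.0 F [-0.3 -0.1  0.7] j [-0.3   0.11  1.62  0.    1.41 -1.88]
fal [233.8 221.8] [230 217   9  10  80] [0.4071 0.4279]
[ 0.36877952 -0.01979547  0.42180135]
[8.6 3.8] [ 7  0  4 11 27] [ 0.2897 -0.3118]
[378.3  42.2] [   34     0   606    77 31061] [0.3225 0.0373]
[547.1 134.5] [ 510  110   79   50 2984] [0.4113 0.2221]
[301.9 202.7] [290 188  25  28 518] [ 0.4877 -0.0402]
[372.3 227.3] [360 212  26  30 555] [0.5183 0.0415]
[498.  224.8] [478 212  44  27 774] [0.5154 0.1883]
[324.6 245.5] [314 230  23  29 507] [ 0.5418 -0.0142]
[278.9 262.5] [268 247  23  29 477] [ 0.5646 -0.0697]
[362.7 271.4] [352 256  24  30 498] [0.5772 0.0328]
[317.7 287.5] [307 272  23  29 449] [ 0.6001 -0.0226]
[269.2 356.5] [267 351   7  14  22] [ 0.7091 -0.089 ]
[288.7 352.7] [278 352  23   3  25] [ 0.7027 -0.0622]
[303.5 361.4] [302 354   3  14  24] [ 0.7177 -0.0425]
```

View pics/w2.png

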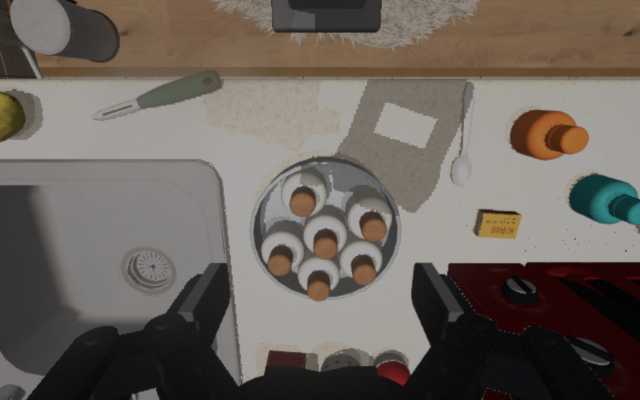

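The wrist view shows the stray's cap at (302,203), alone on the near side. The free spaces are on either side of it, with pot_d at (372,227) and pot_c at (280,262).

```bash
python3 - <<'E'
from h import *
P=np.array([[.4892,-.0396],[.5207,.0435],[.567,-.0696],[.58,.0343],[.6033,-.0221]])
A=np.c_[2*P,np.ones(5)];x=np.linalg.lstsq(A,(P**2).sum(1),rcond=None)[0]
c=x[:2];print(c,np.sqrt(x[2]+c@c))
v=P-c;print(np.degrees(np.arctan2(v[:,1],v[:,0]))%360,np.hypot(*v.T)*1e3)
j0=np.array(monitor.sense()['joints'])
for an in(205,235,170):
  e=c+.062*np.array([np.cos(np.radians(an)),np.sin(np.radians(an))])
  for q in down(np.radians(an+90)): print(an,e.round(4),np.round(kinematics.ik([*e,.06],q),2))
E
```

```text
[ 0.54334797 -0.01336132] 0.06062079260860778
[205.85360683 111.71748028 292.80993086  52.43935436 351.70690376] [60.17034498 61.20572044 61.00989841 60.12464718 60.58556718]
205 [ 0.4872 -0.0396] [-0.32  0.45  1.8  -0.    0.89  0.81]
205 [ 0.4872 -0.0396] [-0.32  0.45  1.8  -0.    0.89 -2.33]
235 [ 0.5078 -0.0641] [-0.35  0.49  1.73 -0.    0.92  0.26]Traceback (most recent call last):
  File "<stdin>", line 9, in <module>
    return _wrapfunc(a, 'round', decimals=decimals, out=out)
    return _wrapit(obj, method, *args, **kwds)
    result = getattr(arr, method)(*args, **kwds)
TypeError: unsupported operand type(s) for *: 'NoneType' and 'float'
```

```bash
python3 - <<'E'
from h import *
r=np.radians; c=np.array([.5434,-.0134])
def pose(an,rad,z): return np.array([*(c+rad*np.array([np.cos(r(an)),np.sin(r(an))])),z])
qf=lambda an:down(r(an+90))[0]
q=min(down(r(205.85+90)),key=lambda q:abs(kinematics.ik(pose(205.85,.063,.06),q)[5]-.81))
sg=0 if np.allclose(q,down(r(295.85))[0]) else 1
qf=lambda an:down(r(an+90))[sg]
env.reach(pose(205.85,.063,.15),q); env.movel(pose(205.85,.063,.055),.12); st()
env.close_gripper(30); st()
p0=np.array(monitor.sense()['position'])
env.movel(pose(205.85,.063,.0585),.04); st()
for an in np.linspace(205.85,236.3,5)[1:]:
    env.movel(pose(an,.0635,.0585),.04,frame=qf(an))
st()
print(env.movel(pose(236.3,.0635,.0535),.02,guard=4)); st()
f=snap('wrist','w3.png');g=snap('top','t3.png')
for k,s in caps(g,(350,135,430,215)): print(k,s[4],ray(g,*k,.078)[:2].round(4))
E
```

```text
t 12.87 p [ 0.4871 -0.041   0.0556] gap 1.001 gf 0.0 F [-0.1  0.6  0.5] j [-0.32  0.46  1.81  0.    0.88  0.8 ]
t 13.42 p [ 0.4868 -0.0409  0.0553] gap 0.341 gf 29.6 F [-1.   0.9  4.8] j [-0.32  0.46  1.81  0.    0.88  0.8 ]
t 13.67 p [ 0.4867 -0.0409  0.0585] gap 0.344 gf 29.7 F [-0.8  0.2 -1.5] j [-0.32  0.45  1.81 -0.    0.88  0.8 ]
t 15.1 p [ 0.5079 -0.066   0.0584] gap 0.341 gf 29.8 F [-0.4  0.  -1.7] j [-0.36  0.49  1.73  0.    0.91  0.23]
True
t 15.36 p [ 0.5082 -0.0661  0.055 ] gap 0.339 gf 30.3 F [0.6 0.6 3. ] j [-0.36  0.5   1.74 -0.    0.9   0.23]
[396.3 152.3] 81 [ 0.6033 -0.0211]
[376.3 160.4] 83 [0.58  0.035]
[393.5 173.2] 82 [ 0.5444 -0.0127]
[373.1 181.5] 83 [0.5207 0.0442]
```

View pics/w3.png

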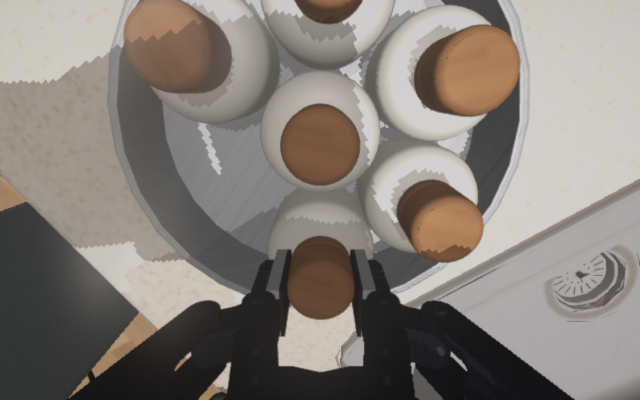

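The stray is in the gripper at (320,280), resting against its neighbour at (447,225), and the gap on the left is wide open. I'll release it and measure again from the same pose as before.

```bash
python3 - <<'E'
from h import *
env.release(); p=np.array(monitor.sense()['position']); env.movel(p+[0,0,.1],.15); st()
P=[.45,-.02,.28]; q=best(P,down(np.radians(90))); env.reach(P,q); st()
f=snap('wrist','w4.png')
# bias: earlier wrist-to-average offset (about +2.4 mm x, +0.7 mm y)
for k,s in caps(f):
    X=ray(f,*k,.078)[:2]
    if .45<X[0]<.63 and abs(X[1])<.1: print(k,(X+[.0024,.0007]).round(4))
g=snap('top')
for k,s in caps(g,(350,135,430,215)): print('top',k,s[4],(ray(g,*k,.078)[:2]-[0,.001]).round(4))
for q in down(np.radians(264)): print([np.round(j,2) if j is not None else None for j in (kinematics.ik([.48,-.006,.06],q),kinematics.ik([.407,.428,.06],q))])
E
```

```text
t 16.87 p [ 0.5074 -0.0659  0.1538] gap 1.003 gf 0.0 F [-0.3  0.3 -0.3] j [-0.36  0.36  1.65  0.    1.14  0.23]
t 17.84 p [ 0.4499 -0.0201  0.279 ] gap 0.997 gf 0.0 F [-0.6  0.6 -0.5] j [-0.31  0.11  1.62 -0.    1.41  1.26]
[322.6  14.8] [ 0.6057 -0.0212]
[267.5  41.6] [0.5827 0.0323]
[370.8  54.7] [ 0.5711 -0.0687]
[313.7  80.4] [ 0.5474 -0.0124]
[259.7 104.7] [0.524  0.0435]
[362.9 115.7] [ 0.513  -0.0634]
top [396.3 152.3] 81 [ 0.6033 -0.0221]
top [376.2 160.4] 82 [0.58   0.0343]
top [413.7 165. ] 86 [ 0.5678 -0.0705]
top [393.4 173.2] 80 [ 0.5444 -0.0135]
top [373.  181.5] 82 [0.5207 0.0435]
top [409.1 185.4] 36 [ 0.5105 -0.0569]
[array([-0.26,  0.43,  1.83, -0.  ,  0.88,  1.42]), array([ 0.61,  0.63,  1.48, -0.  ,  1.02,  2.29])]
[array([-0.26,  0.43,  1.83, -0.  ,  0.88, -1.72]), array([ 0.61,  0.63,  1.48, -0.  ,  1.02, -0.85])]
```

```bash
python3 - <<'E'
from h import *
r=np.radians; an=174.2; o=np.array([np.cos(r(an)),np.sin(r(an))])
q=min(down(r(an+90)),key=lambda q:abs(kinematics.ik([.48,-.006,.06],q)[5]+1.72))
pot=np.array([.4065,.429]); t=pot+.003*o
env.reach([*t,.16],q)
f=snap('wrist')
for k,s in caps(f,amin=200):
    X=ray(f,*k,.075)[:2]
    if np.hypot(*(X-pot))<.03: print('cap',X.round(4))
env.movel([*t,.052],.12); st()
env.close_gripper(30); st()
env.movel([*t,.165],.2); st()
goal=np.array([.5434,-.0134])+.0615*o+.003*o
env.reach([*goal,.165],q); env.movel([*goal,.125],.1); st()
f=snap('wrist','w5.png')
import pickle;pickle.dump(f,open('w5.pkl','wb'))
E
```

```text
cap [0.4036 0.4307]
t 20.88 p [0.4039 0.4296 0.0528] gap 1.003 gf 0.0 F [-0.  -0.2  0.9] j [ 0.62  0.64  1.49 -0.    1.01 -0.85]
t 21.43 p [0.4036 0.4294 0.0522] gap 0.339 gf 31.3 F [-0.2  0.3  1.7] j [ 0.62  0.64  1.49 -0.    1.01 -0.85]
t 22.14 p [0.403  0.4289 0.1635] gap 0.34 gf 31.1 F [-0.4 -1.  -1.3] j [ 0.62  0.51  1.39 -0.    1.24 -0.85]
t 24.32 p [ 0.4795 -0.0067  0.1254] gap 0.341 gf 31.1 F [-0.1  1.1 -1. ] j [-0.26  0.33  1.77 -0.    1.04 -1.73]
```

View pics/w5.png

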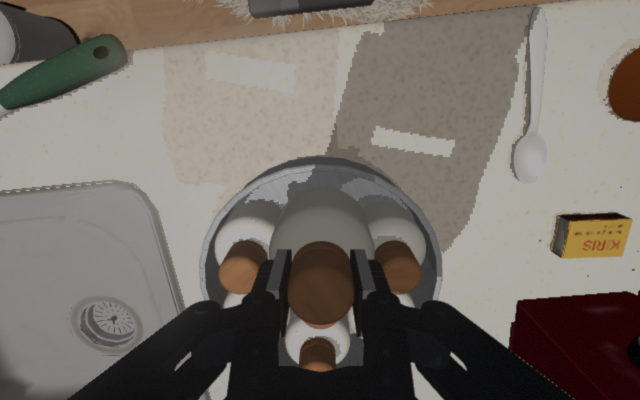

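The held cap at (321,283) lies midway between its neighbours' caps at (242,268) and (400,265), so I'm lowering it under guard.

```bash
python3 - <<'E'
from h import *
p=np.array(monitor.sense()['position'])
env.movel([.4792,-.0069,.105],.08)
print(env.movel([.4792,-.0069,.0525],.025,guard=4)); st()
f=snap('wrist','w6.png')
E
```

```text
True
t 26.56 p [ 0.4793 -0.0068  0.0552] gap 0.343 gf 31.6 F [-0.4  0.6  4.5] j [-0.26  0.44  1.83  0.    0.86 -1.73]
```

It made contact at z = 0.0552, exactly the floor height (0.0522 + 0.003). Releasing.

```bash
python3 - <<'E'
from h import *
env.release(); st(); p=np.array(monitor.sense()['position']); env.movel(p+[0,0,.08],.1)
P=[.42,.12,.28]; env.reach(P,best(P,down(np.radians(90)))); st()
f=snap('wrist','w7.png'); g=snap('top','t7.png'); s=snap('scene')['frame'][190:270,320:415]
L=[]
for k,c in caps(g,(350,135,430,215)): X=ray(g,*k,.078)[:2]-[0,.001]; L.append(X); print('top',k,c[4],X.round(4),(np.hypot(*(X-[.5434,-.0134]))*1e3).round(1))
t=cv2.resize(g['frame'][135:215,350:430],(400,400),interpolation=cv2.INTER_CUBIC)
s=cv2.resize(s,(400,400),interpolation=cv2.INTER_CUBIC)
cv2.imwrite('pics/end.png',np.hstack([t,s])[:,:,::-1])
E
```

```text
t 27.2 p [ 0.4786 -0.0067  0.0545] gap 1.003 gf 0.0 F [-0.4  0.5 -0.4] j [-0.26  0.44  1.84  0.    0.86 -1.73]
t 28.98 p [0.42   0.1195 0.2787] gap 0.998 gf 0.0 F [ 0.3 -0.1 -0.5] j [ 0.01  0.08  1.66 -0.    1.41 -1.56]
top [396.3 152.3] 81 [ 0.6033 -0.0221] 60.6
top [376.1 160.4] 83 [0.58   0.0346] 60.3
top [413.5 164.9] 83 [ 0.5681 -0.0699] 61.7
top [393.4 173.2] 80 [ 0.5444 -0.0135] 1.0
top [373.1 180.4] 62 [0.5238 0.0432] 59.9
top [412.9 185.1] 64 [ 0.5114 -0.0674] 62.8
```

View pics/end.png

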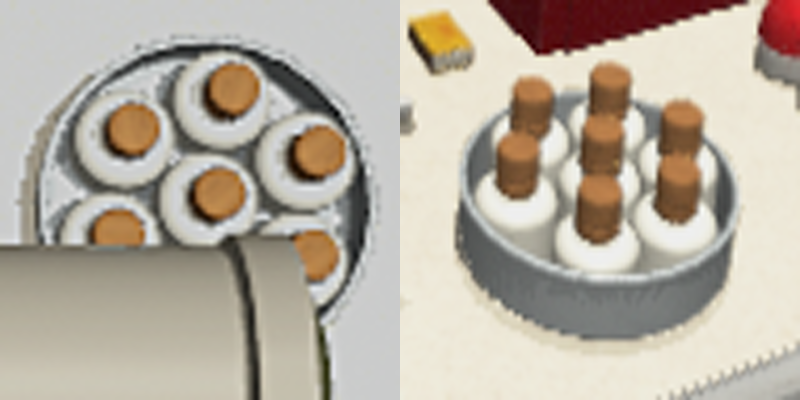

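The scene view shows all seven pots upright and flat in the tin, with caps level and at least one side of the ring clearly spaced. The robot is clear of everything, so I'm handing in.

```bash
python3 -c "
from h import *
print(job.hand_in())"
```

```text
the job is handed in; nothing more can be done
None
```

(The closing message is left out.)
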